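Pop open the wide router-bit case

TASK

Open the wider of the two router-bit cases: press down the release tab on its front so that the sprung lid pops up, then push the lid all the way back against its stop, where it stays by itself. Only touch and push: do not pick up, tip or shove the case along the bench, keep the narrow case shut, and leave the other things on the bench where they are.

Things in the scene. Friction and masses are not known exactly. Their poses are not given: they have to be found in the camera images.
- wide_case: Wide case: grey plastic, 130 mm deep (x), 200 wide (y), 54 high shut, 2.2 kg, loose on the bench, tab side roughly towards the robot. Origin: centre of underside; x points from tab side to hinge side, z up. Wall tops at z = 46 mm; lid hinged along the x = +65 edge; release tab at the middle of the x = -65 side, its hook at x = -78 to -66, |y| < 12, up to z = 56.
- wide_tab_pad (a point): Centre of the top of the wide case's release tab, where to press it: a bare metal pad 28 mm wide (y), level, standing out from the case, free from x = -79 to -121 mm in the case's frame; this point at x = -102, z = 44 mm. It moves with the tab.
- wide_tab (a joint): Angle of the wide case's release tab (rad): 0 at rest, 0.28 fully down; it turns about a pin at case x = -75, z = 26 mm. The catch lets go at about 0.16. Fully down its point has sunk by about 8 mm, against a spring that takes about 4 to 5 N; it springs back when released.
- wide_lid (a joint): Opening angle of the wide case's lid (rad): 0 shut and caught; once the tab is pressed a spring lifts it to about 0.4 in under a second and holds it there; from there it must be pushed (under 3 N at the front edge); past about 1.6 it falls back by itself on to its stop at 1.85 (fully open) and stays.
- wide_lid_edge (a point): Middle of the lower front edge of the wide case's lid, the edge above the tab; the lid is a plate 8 mm thick, 130 mm from hinge line to this edge, with a catch lip 32 mm wide and 4 mm thick standing 5.5 mm out of the edge at its middle. It moves with the lid: sprung ajar it is about 50 mm higher than shut.
- wide_hinge (a point): Middle of the wide case's hinge line (along the case's y), at case x = +65, z = 46 mm.
- narrow_case: The narrow case, to be left shut: like the wide case in every way, with the same tab and lid, but only 120 mm wide and 1.4 kg. Origin: centre of underside; x points from tab side to hinge side, z up.
- narrow_lid (a joint): Opening angle of the narrow case's lid (rad), 0 shut.
- glue_mid (a point): Centre of a standing glue bottle, 42 mm across, 120 mm high.
- tape_mid (a point): Centre of a cardboard ring lying flat, 66 mm across, 24 mm high.
- wrench: Flat spanner lying on the bench, 150 mm long along its x. Origin about the middle of its underside.
- brush: Brush lying on the bench, 200 mm long along its x. Origin about the middle of its underside.
- driver: Screwdriver lying on the bench, 190 mm long along its x. Origin about the middle of its underside.
- offcut_mid (a point): Centre of a wood offcut lying flat, 110 x 50 x 19 mm.
- cup_mid (a point): Centre of a standing cup, 72 mm across, 85 mm high.
Not all that is in view belongs to the job. What is shaped like the narrow_case but blue or purple is not meant.

How it is judged:
On the way, in this order (a step that is already met when the one before it is completed fails the run):
1. the wide case's release tab is pressed down far enough to let the catch go (value of joint wide_tab above 0.14 rad), for 0.05 s.
2. the wide case's lid has sprung ajar (value of joint wide_lid between 0.25 and 0.9 rad), for 0.1 s.
3. the wide case's lid has been pushed fully open (value of joint wide_lid above 1.75 rad), for 0.2 s.
At the end, for the whole second after the job is handed in: The wide case's lid rests open at 1.75 rad or more, its tab sprung back (under 0.06 rad); that case stands flat, at rest, within 40 mm of its start; the narrow case is shut (under 0.06 rad); it and all other loose things are within 30 mm of their starts (value of joint wide_lid above 1.75 rad and velocity of joint wide_lid between -0.1 and 0.1 rad/s and value of joint each of wide_tab, narrow_lid below 0.06 rad and distance of wide_case from where it was at the start of the episode below 0.04 m and angle between wide_case's own z axis and vertical below 0.05 rad and linear speed of wide_case below 0.02 m/s and distance of each of narrow_case, glue_mid, tape_mid, wrench, brush, driver, offcut_mid, cup_mid from where it was at the start of the episode below 0.03 m); the robot touches nothing.
It fails at once if the wide case is lifted or tipped (20 mm up, or 0.2 rad) (height (world z) of wide_case above 0.02 m or angle between wide_case's own z axis and vertical above 0.2 rad).
It fails at once if the wide case is shoved more than 50 mm (distance of wide_case from where it was at the start of the episode above 0.05 m).
It fails at once if the narrow case is opened (0.15 rad) or moved 40 mm (value of joint narrow_lid above 0.15 rad or distance of narrow_case from where it was at the start of the episode above 0.04 m).
It fails at once if another loose thing is moved or lifted by more than 40 mm (distance of any of glue_mid, tape_mid, wrench, brush, driver, offcut_mid, cup_mid from where it was at the start of the episode above 0.04 m).
It also fails if it takes over 40 s, if anything falls off the work surface, if the arm or the gripper's body presses on something with over 40 N, if the wrist force passes 120 N, or if a joint passes its speed limit or range.

ROBOT

A 7-joint arm with a two-finger parallel gripper is mounted at the origin on the work surface. World frame = base frame: x ahead of the robot, y to its left, z up, the work surface at z = 0. Lengths are in m, angles in rad, forces in N, time in s.
With the tool pointing down it reaches from about 0.425 to 0.925 m from the base axis. Payload 6.8 kg.
Tool frame: the origin (TCP) lies between the finger pads; the fingertips stand 11 mm ahead of it and the grasp point (between the pads) lies 8 mm behind it; z points along the fingers, y is the line along which they close (so a half turn about z gives the same grasp; the last joint's range is limited). The gripper opens to 85 mm and grips with 20 to 120 N. Pads are 22 mm wide; open, the fingers measure 114 mm over their backs; the gripper's body (76 mm by 85 mm) begins 54 mm behind the grasp point. The pads swing forward as they close: fully open they stand 13 mm farther back than shut.
Start: joints at [-1.316, 0.477, 0.022, 1.555, -0.011, 1.109, -0.083], TCP at [0.24, 0.631, 0.242] pointing down, gripper open.
Joint ranges: [-2.96, 2.96], [-0.34, 2.1], [-1.41, 1.46], [0.24, 2.44], [-1.37, 4.51], [0.17, 1.92], [-2.96, 2.96]. Speed limits (rad/s): [2.39, 2.39, 3.14, 3.14, 3.14, 3.14, 3.14].

INTERFACE

Orientations are given as a rotation vector (axis times angle).
In Python, from bench import r gives the robot as it stands.
- The arm moves only by the tool send_rows, never from a script. Its argument "deltas" is a list of rows, each an object of numbers: "dx", "dy", "dz": the shift along the world's x, y, z in mm; "rx", "ry", "rz": the turn, a rotation vector about the world's x, y, z in degrees. A call has 1 to 5 rows; each row is the pose to reach, as a shift and turn from the pose commanded when the call began; what a row does not reach only later rows make up. A row lasts 1/12 s, in which the tool goes at most 41.7 mm and 7.16 degrees, less where a joint would pass 70% of its speed; a pose out of reach is approached as far as the arm can. A call with a gripper value outside its range is refused whole. "jaw" is the finger opening in mm, from 0 to 85.4, set as the call begins (left out, the last holds). The fingers move at their own pace and stop on an object; "newtons" is the grip in N (left out, the last holds). Time passes only in rows, so rows that repeat a pose let the fingers close. It gives the time, the measured TCP pose, the force, the opening and the grip force at its end, in the units of the state.
- r.get_obs(): the state, without advancing time (a new reading comes with each control period).
- r.grab_frame(name): name is "scene" or "top"; returns a dict with "frame" (400x640x3 uint8, blue, green, red), "z_map" (400x640 float32, m along the optical axis (not along the pixel's ray), 0 where there is no reading), "vertical_fov" (degrees; the focal length in pixels is half the picture's height over the tangent of half this angle, whatever the lens; pixels are square), "cx", "cy" (the principal point, pixels), "xyz" and "orientation" of the camera in the world. Camera axes: x right, y down, z forward; pixel columns grow to the right and rows downward; lengths in m; the calibration is good to about 2 mm. A picture is of the moment at which its call begins.
- r.hand_in(): hands the job in; it is judged then, once.
The state is a dict: "clock": time; "joints": joint angles; "qvel": joint speeds; "tau": joint torques, N m; "tcp_pos": TCP position; "orientation": TCP orientation; "contact_force": force on the tool from outside, world axes, zero at the start; "moment": the same for the moment, N m; "grip_width": finger opening in m; "gripper_force": force on a finger pad.
Only numpy, scipy, OpenCV 4.12 (cv2) and the standard library are available. Lean on these libraries where they do the work, as an engineer would, in place of code of your own. Each camera call takes 0.05 s, during which the arm holds its last target. There are 200 camera calls.

## Working session

There is one attempt and no reset: what is moved stays moved. The work goes in short steps, Python scripts to look and compute and a tool call to move; the robot and the scene stay as the last step left them, time stands still between calls to the robot, and variables do not carry over. Pictures are saved under pics/ and viewed, at most 10 in all, crops included, and the job is handed in when it is done.

Besides the shell and the picture viewer there is one more tool, called in YAML: its name, and indented under it one key for each argument. send_rows: Moves the arm, as the interface text tells. Its arguments: {"type":"object","properties":{"deltas":{"type":"array","items":{"type":"object","properties":{"dx":{"type":"number"},"dy":{"type":"number"},"dz":{"type":"number"},"rx":{"type":"number"},"ry":{"type":"number"},"rz":{"type":"number"}}}},"jaw":{"type":"number"},"newtons":{"type":"number"}},"required":["deltas"]}

```bash
mkdir -p pics; cat > h.py <<'E'
import numpy as np, cv2
from scipy.spatial.transform import Rotation as R
from bench import r
def cloud(name):
    d=r.grab_frame(name); z=d["z_map"]; h,w=z.shape
    f=h/2/np.tan(np.radians(d["vertical_fov"])/2)
    v,u=np.mgrid[:h,:w]
    P=np.stack([(u-d["cx"])/f*z,(v-d["cy"])/f*z,z],-1)
    o=np.array(d["orientation"],float)
    M=o if o.shape==(3,3) else R.from_rotvec(o).as_matrix()
    return d,P@M.T+np.array(d["xyz"])
E
python3 - <<'E'
from h import *
ims=[]
for n in("scene","top"):
    d,P=cloud(n); cv2.imwrite(f"pics/{n}0.png",d["frame"]); np.savez(f"{n}0",P=P,z=d["z_map"],f=d["frame"]); print(n,d["xyz"],d["orientation"],d["cx"],d["cy"],d["vertical_fov"],d["frame"].shape)
print(r.get_obs())
E
```

```text
scene [ 1.74253172 -0.30434653  1.00846885] [-1.79756268 -1.46916732  0.70291383] 322.7821811785141 198.98435503004214 48.231004931152576 (400, 640, 3)
top [ 0.2327141  -0.00181078  1.48748129] [-2.15409511  2.09764868 -0.22783124] 320.4900445333124 198.1170435561533 46.27153336850397 (400, 640, 3)
{'clock': 0.1, 'joints': array([-1.31607187,  0.47770096,  0.02237616,  1.55631392, -0.01155178,
        1.10930742, -0.08306685]), 'qvel': array([-0.0005749 ,  0.0001056 ,  0.00073874, -0.00205308,  0.00017268,
        0.00088803,  0.00027517]), 'tau': array([ 4.82113057e-03, -5.97761679e+01,  1.61419004e+00, -2.81952721e+01,
        1.29315653e-02,  5.00284237e-03,  6.22370771e-05]), 'tcp_pos': array([0.23940465, 0.63058499, 0.24145094]), 'orientation': array([-5.66764035e-01, -3.08983583e+00,  2.49505762e-03]), 'contact_force': array([-0.19109569, -0.10157227, -0.05001425]), 'moment': array([ 0.01127449,  0.02820033, -0.00262129]), 'gripper_force': 0.0, 'grip_width': 0.08565573474207458}
```

View pics/scene0.png

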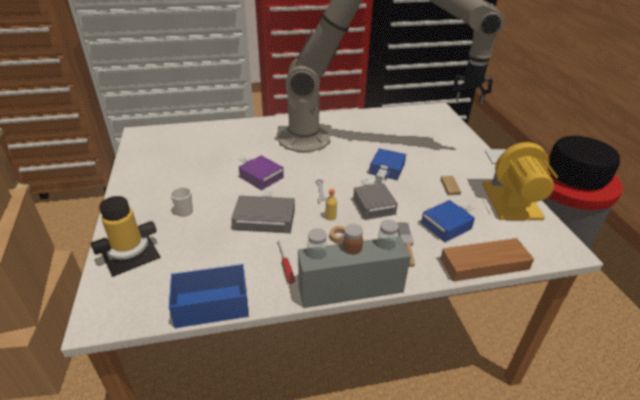

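View pics/top0.png

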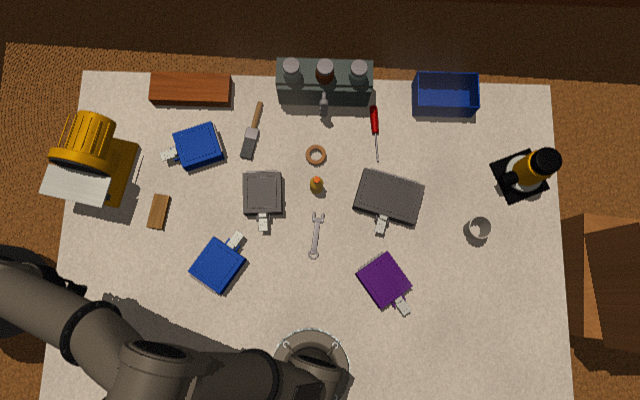

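The top view shows the wide grey case at about (389,197) with its tab at (381,225). The narrow grey case is at (263,193). The purple case at (384,280) stands in front, robot-side.

```bash
python3 - <<'E'
from h import *
D=np.load("top0.npz");P=D["P"];F=D["f"].astype(int)
v,u=np.mgrid[:400,:640]
for nm,(u0,u1,v0,v1) in dict(wide=(340,435,155,245),purple=(345,425,245,325)).items():
    reg=(u>u0)&(u<u1)&(v>v0)&(v<v1)
    lid=reg&(P[...,2]>.048)&(P[...,2]<.07)
    X=P[lid]; rect=cv2.minAreaRect((X[:,:2]*1000).astype(np.float32)); print(nm,lid.sum(),rect,np.median(X[:,2]))
    br=reg&(F.min(-1)>150)&(P[...,2]>.02)
    n,l,s,c=cv2.connectedComponentsWithStats(br.astype(np.uint8))
    for i in range(1,n):
        if s[i,4]>15:
            q=P[l==i]; print(s[i],c[i],q.mean(0),q.min(0),q.max(0))
    # lid proper from dark mask
    dk=lid&(F.max(-1)<140); rect=cv2.minAreaRect((P[dk][:,:2]*1000).astype(np.float32)); print('dark',rect)
E
```

```text
wide 2685 ((508.84149169921875, -232.03219604492188), (200.8165283203125, 190.3684844970703), 74.42560577392578) 0.05598704357145179
[380 216   7   3  16] [383.0625 216.9375] [ 0.46357469 -0.21884588  0.05608335] [ 0.45976529 -0.22890932  0.04859822] [ 0.46660712 -0.20926664  0.06137215]
[375 219  11  14  96] [380.0625     225.83333333] [ 0.43713171 -0.2111682   0.04472092] [ 0.41725722 -0.22711768  0.03529652] [ 0.4585876  -0.19483789  0.0537557 ]
dark ((527.0694580078125, -237.11276245117188), (200.8165283203125, 152.05523681640625), 74.42560577392578)
purple 1814 ((254.23287963867188, -234.71812438964844), (187.31105041503906, 120.85051727294922), 35.873226165771484) 0.05537732702843279
[396 297   6   5  18] [398.61111111 299.11111111] [ 0.21543132 -0.26517235  0.05641826] [ 0.20969901 -0.2731251   0.05102795] [ 0.22182405 -0.25735473  0.06299876]
[397 300  14  15  96] [403.40625    306.97916667] [ 0.19247095 -0.28152577  0.04529906] [ 0.17170403 -0.301919    0.03672883] [ 0.21299391 -0.26190358  0.05142723]
dark ((268.7904052734375, -224.14974975585938), (148.522705078125, 120.87775421142578), 36.3201904296875)
```

```bash
python3 - <<'E'
import cv2
f=cv2.imread("pics/top0.png")[150:320,335:445]
cv2.imwrite("pics/crop.png",cv2.resize(f,None,fx=3.5,fy=3.5,interpolation=cv2.INTER_NEAREST))
E
```

```text
(no output)
```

View pics/crop.png

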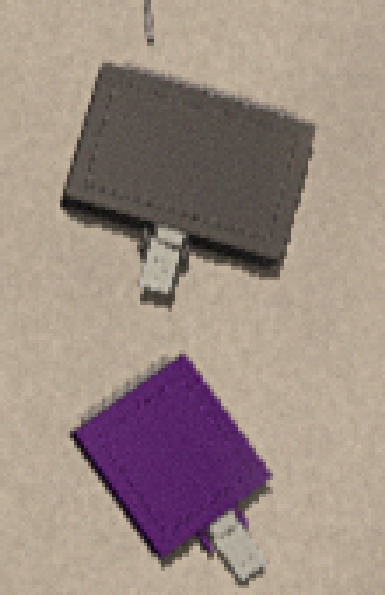

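The crop confirms that the tab is centred on the front edge and that the lid's yaw is about -15.6°. My estimates are case origin ≈ (534,-238) mm and pad ≈ (436,-211) mm. I'll move the arm over, going round the base at a safe height with the jaws closed.

send_rows:
  deltas:
    - {"dx":40,"dy":-10,"dz":10}
    - {"dx":80,"dy":-20,"dz":20}
    - {"dx":120,"dy":-30,"dz":30}
    - {"dx":160,"dy":-55,"dz":30,"rz":2}
    - {"dx":195,"dy":-78,"dz":30,"rz":5.2}
  jaw: 0

```text
$.deltas[0]: bad value
```

send_rows:
  deltas:
    - {"dx":10,"dy":-40}
    - {"dx":20,"dy":-80}
    - {"dx":30,"dy":-120}
    - {"dx":40,"dy":-160}
    - {"dx":45,"dy":-200}

```text
$.deltas[0]: bad value
```

send_rows:
  deltas:
    - {"dx":0,"dy":-40}
    - {"dx":0,"dy":-80}
    - {"dx":0,"dy":-120}
    - {"dx":0,"dy":-160}
    - {"dx":0,"dy":-200}

```text
$.deltas[0]: bad value
```

send_rows:
  deltas:
    - {"dx":0,"dy":-40}
    - {"dx":0,"dy":-80}
    - {"dx":0,"dy":-120}
    - {"dx":0,"dy":-160}
    - {"dx":0,"dy":-200}

```text
$.deltas[0]: bad value
```

send_rows:
  deltas:
    - {"dx":0,"dy":-40}
    - {"dx":-10,"dy":-80}
    - {"dx":-20,"dy":-120}
    - {"dx":-30,"dy":-150}
    - {"dx":-40,"dy":-160}

```text
$.deltas[0]: bad value
```

send_rows:
  deltas:
    - {"dx":40,"dy":-10,"dz":10,"rx":0,"ry":0,"rz":0}
    - {"dx":80,"dy":-20,"dz":20,"rx":0,"ry":0,"rz":0}
    - {"dx":120,"dy":-30,"dz":30,"rx":0,"ry":0,"rz":0}
    - {"dx":155,"dy":-50,"dz":30,"rx":0,"ry":0,"rz":2}
    - {"dx":190,"dy":-70,"dz":30,"rx":0,"ry":0,"rz":5.2}
  jaw: 0

```text
clock: 0.52
tcp_pos: [0.4313, 0.5606, 0.2726]
orientation: [0.423, 3.113, 0.001]
contact_force: [0.4, -0.3, -0.9]
grip_width: 0.0255
gripper_force: 0.0
```

send_rows:
  deltas:
    - {"dx":10,"dy":-40,"dz":0,"rx":0,"ry":0,"rz":0}
    - {"dx":20,"dy":-76,"dz":0,"rx":0,"ry":0,"rz":0}
    - {"dx":30,"dy":-112,"dz":0,"rx":0,"ry":0,"rz":0}
    - {"dx":40,"dy":-150,"dz":0,"rx":0,"ry":0,"rz":0}
    - {"dx":50,"dy":-188,"dz":0,"rx":0,"ry":0,"rz":0}

```text
clock: 0.93
tcp_pos: [0.4796, 0.3711, 0.2718]
orientation: [-0.426, -3.112, 0.001]
contact_force: [1.3, -0.9, -0.4]
grip_width: -0.0001
gripper_force: 0.0
```

send_rows:
  deltas:
    - {"dx":0,"dy":-40,"dz":0,"rx":0,"ry":0,"rz":0}
    - {"dx":0,"dy":-80,"dz":0,"rx":0,"ry":0,"rz":0}
    - {"dx":0,"dy":-120,"dz":0,"rx":0,"ry":0,"rz":0}
    - {"dx":0,"dy":-160,"dz":0,"rx":0,"ry":0,"rz":0}
    - {"dx":0,"dy":-200,"dz":0,"rx":0,"ry":0,"rz":0}

```text
clock: 1.35
tcp_pos: [0.479, 0.171, 0.272]
orientation: [-0.426, -3.112, 0.0]
contact_force: [1.3, -0.2, -0.3]
grip_width: -0.0
gripper_force: 0.0
```

send_rows:
  deltas:
    - {"dx":0,"dy":-40,"dz":0,"rx":0,"ry":0,"rz":0}
    - {"dx":0,"dy":-80,"dz":0,"rx":0,"ry":0,"rz":0}
    - {"dx":0,"dy":-120,"dz":0,"rx":0,"ry":0,"rz":0}
    - {"dx":0,"dy":-160,"dz":0,"rx":0,"ry":0,"rz":0}
    - {"dx":0,"dy":-200,"dz":0,"rx":0,"ry":0,"rz":0}

```text
clock: 1.77
tcp_pos: [0.4788, -0.0288, 0.2722]
orientation: [-0.426, -3.112, -0.0]
contact_force: [0.5, -0.2, 0.2]
grip_width: -0.0001
gripper_force: 0.0
```

send_rows:
  deltas:
    - {"dx":-5,"dy":-40,"dz":0,"rx":0,"ry":0,"rz":0}
    - {"dx":-15,"dy":-80,"dz":0,"rx":0,"ry":0,"rz":0}
    - {"dx":-25,"dy":-118,"dz":0,"rx":0,"ry":0,"rz":0}
    - {"dx":-35,"dy":-150,"dz":0,"rx":0,"ry":0,"rz":0}
    - {"dx":-45,"dy":-180,"dz":0,"rx":0,"ry":0,"rz":0}

```text
clock: 2.18
tcp_pos: [0.4333, -0.209, 0.2722]
orientation: [-0.428, -3.112, 0.0]
contact_force: [1.0, -0.3, -0.3]
grip_width: -0.0001
gripper_force: 0.0
```

send_rows:
  deltas:
    - {"dx":-3,"dy":-1,"dz":-40,"rx":0,"ry":0,"rz":0}
    - {"dx":-3,"dy":-1,"dz":-80,"rx":0,"ry":0,"rz":0}
    - {"dx":-3,"dy":-1,"dz":-120,"rx":0,"ry":0,"rz":0}
    - {"dx":-3,"dy":-1,"dz":-160,"rx":0,"ry":0,"rz":0}
    - {"dx":-3,"dy":-1,"dz":-200,"rx":0,"ry":0,"rz":0}

```text
clock: 2.6
tcp_pos: [0.4313, -0.2079, 0.0706]
orientation: [0.426, 3.112, -0.001]
contact_force: [0.4, 0.6, 0.8]
grip_width: -0.0
gripper_force: 0.0
```

```bash
python3 - <<'E'
from h import *
o=r.get_obs();print(o["tcp_pos"],o["joints"].round(2),o["contact_force"])
d,_=cloud("scene");cv2.imwrite("pics/s1.png",cv2.resize(d["frame"][140:260,200:360],None,fx=4,fy=4,interpolation=cv2.INTER_CUBIC))
E
```

```text
[ 0.43128173 -0.20789908  0.07062295] [ 0.01  0.44  0.38  2.17 -0.29  0.58  1.9 ] [0.37004853 0.63375277 0.81221987]
```

View pics/s1.png

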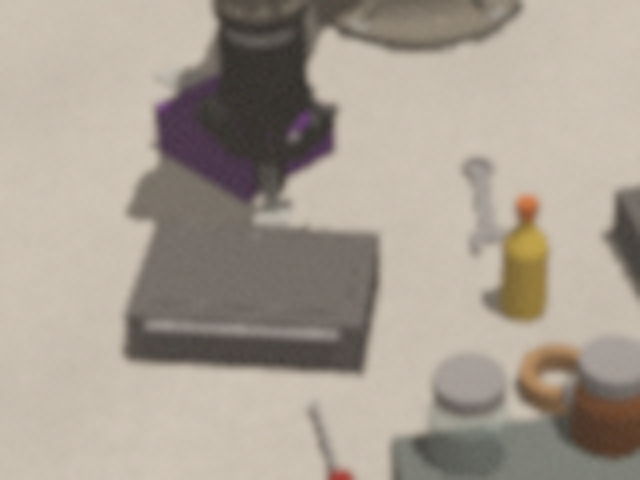

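The shut fingers are just above the tab pad, at crop (272,200) with the pad at (272,215). Pressing down slowly.

send_rows:
  deltas:
    - {"dx":0,"dy":-2,"dz":-6,"rx":0,"ry":0,"rz":0}
    - {"dx":0,"dy":-2,"dz":-11,"rx":0,"ry":0,"rz":0}
    - {"dx":0,"dy":-2,"dz":-15,"rx":0,"ry":0,"rz":0}
    - {"dx":0,"dy":-2,"dz":-17,"rx":0,"ry":0,"rz":0}
    - {"dx":0,"dy":-2,"dz":-18,"rx":0,"ry":0,"rz":0}

```text
clock: 3.07
tcp_pos: [0.4328, -0.2102, 0.0559]
orientation: [0.425, 3.109, -0.0]
contact_force: [0.5, -0.0, 0.2]
grip_width: -0.0001
gripper_force: 0.0
```

send_rows:
  deltas:
    - {"dx":-2,"dy":0,"dz":-2,"rx":0,"ry":0,"rz":0}
    - {"dx":-2,"dy":0,"dz":-4,"rx":0,"ry":0,"rz":0}
    - {"dx":-2,"dy":0,"dz":-6,"rx":0,"ry":0,"rz":0}
    - {"dx":-2,"dy":0,"dz":-6,"rx":0,"ry":0,"rz":0}

```text
clock: 3.4
tcp_pos: [0.4284, -0.2093, 0.0485]
orientation: [-0.426, -3.111, -0.002]
contact_force: [-2.7, 1.4, 5.9]
grip_width: 0.0
gripper_force: 3.4
```

send_rows:
  deltas:
    - {"dx":0,"dy":0,"dz":-1.5,"rx":0,"ry":0,"rz":0}
    - {"dx":0,"dy":0,"dz":-1.5,"rx":0,"ry":0,"rz":0}
    - {"dx":0,"dy":0,"dz":-1.5,"rx":0,"ry":0,"rz":0}

```text
clock: 3.65
tcp_pos: [0.4283, -0.2093, 0.0479]
orientation: [-0.426, -3.111, -0.003]
contact_force: [-6.5, 3.5, 18.6]
grip_width: 0.0001
gripper_force: 10.2
```

```bash
cat > lid.py <<'E'
from h import *
def look(tag,save=True):
    d,P=cloud("scene"); 
    if save: cv2.imwrite(f"pics/{tag}.png",cv2.resize(d["frame"][140:260,200:360],None,fx=4,fy=4,interpolation=cv2.INTER_CUBIC))
    t=np.radians(-15.57);ex=np.array([np.cos(t),np.sin(t)]);ey=np.array([-ex[1],ex[0]])
    Q=P[...,:2]-[.534,-.2385]; a=Q@ex;b=Q@ey; z=P[...,2]
    print(r.get_obs()["tcp_pos"],r.get_obs()["contact_force"].round(1))
    for x0 in range(-70,200,15):
        m=(abs(a-x0/1000)<.0075)&(abs(b)>.04)&(abs(b)<.085)&(z>.03)
        if m.sum()>5: print(x0,m.sum(),(np.percentile(z[m],[10,50,90])*1000).round())
E
python3 -c "from lid import *;look('s2')"
```

```text
[ 0.42836621 -0.20938804  0.04790876] [-6.4  3.5 18.8]
-70 18 [346. 362. 375.]
-55 74 [86. 89. 92.]
-40 90 [82. 86. 89.]
-25 88 [79. 82. 86.]
-10 101 [74. 78. 82.]
5 99 [69. 73. 77.]
20 100 [65. 69. 72.]
35 105 [60. 64. 68.]
50 110 [55. 59. 63.]
65 186 [33. 48. 57.]
```

The tab is at its stop and the lid has popped. Next I'll withdraw up and back, then test how far the tool can tilt.

send_rows:
  deltas:
    - {"dx":-2,"dy":0,"dz":20,"rx":0,"ry":0,"rz":0}
    - {"dx":-10,"dy":2,"dz":60,"rx":0,"ry":0,"rz":0}
    - {"dx":-10,"dy":2,"dz":100,"rx":0,"ry":0,"rz":0}
    - {"dx":-10,"dy":2,"dz":140,"rx":0,"ry":0,"rz":0}

```text
clock: 4.03
tcp_pos: [0.4182, -0.2079, 0.1883]
orientation: [-0.427, -3.111, -0.0]
contact_force: [1.1, 0.8, 0.1]
grip_width: -0.0
gripper_force: 0.0
```

send_rows:
  deltas:
    - {"dx":0,"dy":0,"dz":0,"rx":-1.9,"ry":-6.7,"rz":0}
    - {"dx":0,"dy":0,"dz":0,"rx":-3.8,"ry":-13.4,"rz":0}
    - {"dx":0,"dy":0,"dz":0,"rx":-5.7,"ry":-20.1,"rz":0}
    - {"dx":0,"dy":0,"dz":0,"rx":-7.6,"ry":-26.8,"rz":0}
    - {"dx":0,"dy":0,"dz":0,"rx":-9.4,"ry":-33.7,"rz":0}

```text
clock: 4.45
tcp_pos: [0.422, -0.2089, 0.1937]
orientation: [0.351, 2.608, -0.084]
contact_force: [0.7, -0.2, 0.4]
grip_width: -0.0001
gripper_force: 0.0
```

```bash
python3 -c "
from lid import *;look('s3');o=r.get_obs();print(o['joints'].round(2),R.from_rotvec(o['orientation']).as_matrix().round(2))"
```

```text
[ 0.41801856 -0.20997307  0.19182277] [-0.7  2.5 -0.4]
-55 34 [ 99. 103. 105.]
-40 98 [ 96. 100. 104.]
-25 114 [ 89.  94. 100.]
-10 107 [84. 88. 92.]
5 117 [78. 81. 86.]
20 109 [70. 75. 79.]
35 113 [64. 69. 74.]
50 127 [56. 61. 67.]
65 194 [34. 49. 57.]
[ 0.18  0.    0.2   2.43 -0.27  0.21  1.92] [[-0.84  0.27  0.47]
 [ 0.24  0.96 -0.12]
 [-0.48  0.01 -0.88]]
```

View pics/s3.png

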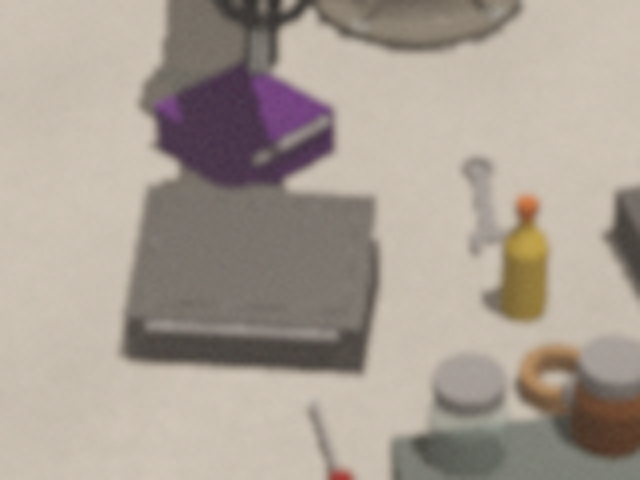

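The lid stands ajar at about 0.42 rad. The tool reaches a 28° tilt before joint limits. I'll use a 30° tilt, shift to case y ≈ -45 to clear the lip, and come down in front of the lid.

send_rows:
  deltas:
    - {"dx":6,"dy":-24,"dz":-5,"rx":1.4,"ry":5,"rz":0}
    - {"dx":12,"dy":-48,"dz":-20,"rx":1.4,"ry":5,"rz":0}
    - {"dx":12,"dy":-48,"dz":-50,"rx":1.4,"ry":5,"rz":0}
    - {"dx":12,"dy":-48,"dz":-80,"rx":1.4,"ry":5,"rz":0}
    - {"dx":12,"dy":-48,"dz":-95,"rx":1.4,"ry":5,"rz":0}

```text
clock: 4.92
tcp_pos: [0.4296, -0.2544, 0.1072]
orientation: [0.369, 2.714, -0.053]
contact_force: [0.5, 0.8, 0.5]
grip_width: -0.0001
gripper_force: 0.0
```

```bash
python3 -c "
from lid import *;look('s4',False);o=r.get_obs();print(o['joints'].round(2),R.from_rotvec(o['orientation']).as_matrix().round(2))"
```

```text
[ 0.4294356  -0.25350785  0.10622964] [ 0.2  0.7 -2.1]
-55 40 [ 98. 102. 106.]
-40 93 [ 97. 101. 104.]
-25 113 [90. 95. 99.]
-10 113 [83. 88. 92.]
5 103 [77. 81. 87.]
20 115 [71. 75. 80.]
35 115 [64. 68. 74.]
50 133 [57. 61. 67.]
65 184 [35. 49. 57.]
[ 0.31  0.27  0.19  2.37 -0.92  0.18  2.66] [[-0.89  0.26  0.38]
 [ 0.25  0.96 -0.09]
 [-0.39  0.02 -0.92]]
```

send_rows:
  deltas:
    - {"dx":0,"dy":0,"dz":-4,"rx":1.4,"ry":5,"rz":0}
    - {"dx":0,"dy":0,"dz":-8,"rx":2.7,"ry":9.6,"rz":0}
    - {"dx":0,"dy":0,"dz":-11,"rx":2.7,"ry":9.6,"rz":0}
    - {"dx":0,"dy":0,"dz":-11,"rx":2.7,"ry":9.6,"rz":0}

```text
clock: 5.3
tcp_pos: [0.4334, -0.2537, 0.0989]
orientation: [0.385, 2.881, -0.025]
contact_force: [0.1, -0.2, -0.6]
grip_width: -0.0001
gripper_force: 0.0
```

```bash
python3 -c "
from lid import *;o=r.get_obs();print(o['tcp_pos'],o['joints'].round(2),R.from_rotvec(o['orientation']).as_matrix().round(2))"
```

```text
[ 0.43339331 -0.25365106  0.09894467] [ 0.02  0.35  0.5   2.27 -0.63  0.4   2.34] [[-0.94  0.26  0.23]
 [ 0.26  0.97 -0.05]
 [-0.23  0.01 -0.97]]
```

send_rows:
  deltas:
    - {"dx":0,"dy":0,"dz":0,"rx":0,"ry":0,"rz":0}
    - {"dx":0,"dy":0,"dz":0,"rx":0,"ry":0,"rz":0}
    - {"dx":0,"dy":0,"dz":0,"rx":0,"ry":0,"rz":0}

```text
clock: 5.55
tcp_pos: [0.4303, -0.2542, 0.0987]
orientation: [0.394, 2.88, -0.02]
contact_force: [-0.0, 0.8, -0.1]
grip_width: 0.0002
gripper_force: 0.0
```

```bash
python3 -c "
from lid import *;o=r.get_obs();print(o['tcp_pos'],o['joints'].round(2),R.from_rotvec(o['orientation']).as_matrix().round(2))"
```

```text
[ 0.43027703 -0.25415882  0.09870057] [ 0.03  0.35  0.5   2.27 -0.63  0.4   2.34] [[-0.94  0.27  0.23]
 [ 0.26  0.96 -0.04]
 [-0.23  0.02 -0.97]]
```

send_rows:
  deltas:
    - {"dx":0,"dy":0,"dz":-8,"rx":0,"ry":0,"rz":0}
    - {"dx":0,"dy":0,"dz":-17,"rx":0,"ry":0,"rz":0}
    - {"dx":5,"dy":-2,"dz":-17,"rx":-1,"ry":-3.5,"rz":0}
    - {"dx":8,"dy":-2,"dz":-17,"rx":-1.9,"ry":-6.7,"rz":0}
    - {"dx":8,"dy":-2,"dz":-17,"rx":-1.9,"ry":-6.7,"rz":0}

```text
clock: 5.97
tcp_pos: [0.4363, -0.2562, 0.0812]
orientation: [0.38, 2.761, -0.042]
contact_force: [-1.5, 0.5, -0.5]
grip_width: 0.0001
gripper_force: 0.0
```

```bash
python3 -c "
from lid import *;o=r.get_obs();print(o['tcp_pos'],o['joints'].round(2),R.from_rotvec(o['orientation']).as_matrix().round(2))"
```

```text
[ 0.43626575 -0.25624582  0.08119611] [ 0.3   0.35  0.19  2.33 -0.9   0.19  2.63] [[-0.9   0.27  0.34]
 [ 0.26  0.96 -0.08]
 [-0.35  0.02 -0.94]]
```

send_rows:
  deltas:
    - {"dx":13.5,"dy":-3.8,"dz":1,"rx":0,"ry":0,"rz":0}
    - {"dx":24,"dy":-6.7,"dz":3,"rx":0,"ry":0,"rz":0}
    - {"dx":29,"dy":-8,"dz":8,"rx":0,"ry":0,"rz":0}
    - {"dx":33.7,"dy":-9.4,"dz":17,"rx":0,"ry":0,"rz":0}
    - {"dx":38.5,"dy":-10.7,"dz":25,"rx":0,"ry":0,"rz":0}

```text
clock: 6.38
tcp_pos: [0.4767, -0.2676, 0.107]
orientation: [0.378, 2.764, -0.044]
contact_force: [-0.5, 0.8, -1.1]
grip_width: 0.0
gripper_force: 0.3
```

```bash
python3 -c "
from lid import *;look('s5');o=r.get_obs();print(o['joints'].round(2),R.from_rotvec(o['orientation']).as_matrix().round(2))"
```

```text
[ 0.47882692 -0.26817825  0.10873981] [-0.2  0.1  1.7]
-70 268 [173. 216. 289.]
-55 186 [143. 178. 245.]
-40 64 [124. 127. 146.]
-25 131 [116. 121. 126.]
-10 136 [105. 112. 117.]
5 143 [ 95. 100. 107.]
20 141 [84. 90. 96.]
35 149 [72. 79. 85.]
50 150 [60. 67. 74.]
65 218 [34. 51. 61.]
[ 0.12  0.35  0.38  2.24 -0.77  0.3   2.47] [[-0.9   0.26  0.34]
 [ 0.25  0.96 -0.08]
 [-0.35  0.02 -0.94]]
```

View pics/s5.png

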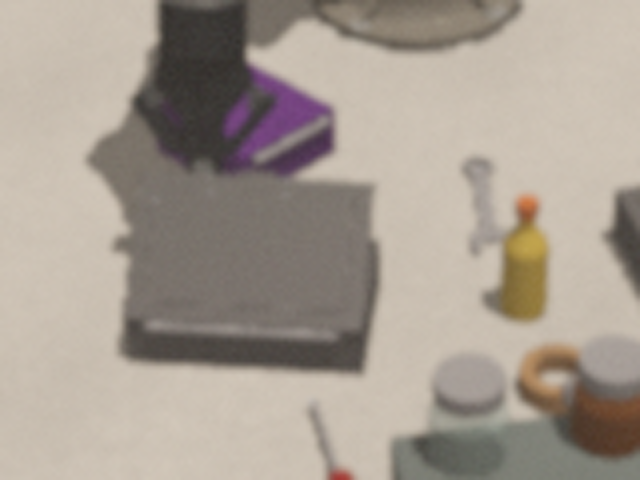

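The fingers are under the lid edge at crop (203,170), the lid is at about 0.63 rad and the forces are small. I'll carry on along the arc.

send_rows:
  deltas:
    - {"dx":5.8,"dy":-1.6,"dz":10,"rx":0,"ry":0,"rz":0}
    - {"dx":14,"dy":-3.9,"dz":19,"rx":0,"ry":0,"rz":0}
    - {"dx":23,"dy":-6.4,"dz":28,"rx":0,"ry":0,"rz":0}
    - {"dx":33.7,"dy":-9.4,"dz":35,"rx":0,"ry":0,"rz":0}
    - {"dx":44.3,"dy":-12.3,"dz":42,"rx":0,"ry":0,"rz":0}

```text
clock: 6.85
tcp_pos: [0.5216, -0.2797, 0.1492]
orientation: [0.376, 2.763, -0.045]
contact_force: [-0.8, 0.3, -1.1]
grip_width: -0.0002
gripper_force: 0.3
```

send_rows:
  deltas:
    - {"dx":11.5,"dy":-3.2,"dz":5,"rx":0,"ry":0,"rz":0}
    - {"dx":23.5,"dy":-6.5,"dz":9,"rx":0,"ry":0,"rz":0}
    - {"dx":35.5,"dy":-9.9,"dz":12,"rx":0,"ry":0,"rz":0}
    - {"dx":48,"dy":-13.4,"dz":14,"rx":0,"ry":0,"rz":0}
    - {"dx":60,"dy":-16.7,"dz":14,"rx":0,"ry":0,"rz":0}

```text
clock: 7.27
tcp_pos: [0.5823, -0.2966, 0.1634]
orientation: [0.376, 2.762, -0.045]
contact_force: [0.5, -0.6, -0.2]
grip_width: 0.0002
gripper_force: 0.0
```

```bash
python3 -c "
from lid import *;look('s6');o=r.get_obs();print(o['joints'].round(2),R.from_rotvec(o['orientation']).as_matrix().round(2))"
```

```text
[ 0.5847438  -0.29682032  0.16365901] [ 2.1 -1.1  0.4]
-70 89 [495. 512. 539.]
-55 76 [495. 515. 530.]
-40 50 [426. 494. 519.]
-25 99 [428. 474. 502.]
-10 138 [415. 462. 497.]
5 239 [385. 421. 484.]
20 180 [341. 376. 407.]
35 301 [237. 304. 357.]
50 244 [212. 251. 312.]
65 224 [ 35.  59. 209.]
80 734 [ 74. 124. 169.]
95 9 [163. 172. 177.]
[-0.02  0.43  0.55  1.98 -0.63  0.51  2.26] [[-0.9   0.26  0.34]
 [ 0.25  0.96 -0.08]
 [-0.35  0.01 -0.94]]
```

View pics/s6.png

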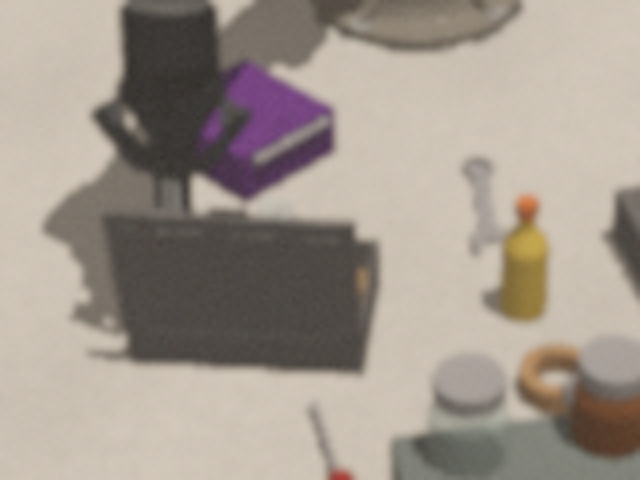

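The lid is upright, roughly 1.6 rad, with the finger on its inner face near crop (172,200). I'll push it a bit further so that it falls back on to its stop.

send_rows:
  deltas:
    - {"dx":8,"dy":-2.2,"dz":0,"rx":0,"ry":0,"rz":0}
    - {"dx":15,"dy":-4.2,"dz":0,"rx":0,"ry":0,"rz":0}
    - {"dx":21,"dy":-5.9,"dz":0,"rx":0,"ry":0,"rz":0}
    - {"dx":26,"dy":-7.2,"dz":0,"rx":0,"ry":0,"rz":0}
    - {"dx":26,"dy":-7.2,"dz":0,"rx":0,"ry":0,"rz":0}

```text
clock: 7.73
tcp_pos: [0.6063, -0.3031, 0.1615]
orientation: [0.376, 2.766, -0.043]
contact_force: [-8.2, 4.0, 5.6]
grip_width: -0.0003
gripper_force: 4.8
```

send_rows:
  deltas:
    - {"dx":-20,"dy":5.6,"dz":5,"rx":0,"ry":0,"rz":0}
    - {"dx":-50,"dy":14,"dz":25,"rx":0,"ry":0,"rz":0}
    - {"dx":-80,"dy":22,"dz":50,"rx":0,"ry":0,"rz":0}
    - {"dx":-100,"dy":28,"dz":80,"rx":0,"ry":0,"rz":0}
    - {"dx":-100,"dy":28,"dz":100,"rx":0,"ry":0,"rz":0}

```text
clock: 8.15
tcp_pos: [0.5036, -0.2758, 0.2633]
orientation: [0.381, 2.763, -0.042]
contact_force: [0.2, -0.6, 0.6]
grip_width: 0.0002
gripper_force: 0.0
```

send_rows:
  deltas:
    - {"dx":0,"dy":0,"dz":0,"rx":0,"ry":0,"rz":0}
    - {"dx":0,"dy":0,"dz":0,"rx":0,"ry":0,"rz":0}
    - {"dx":0,"dy":0,"dz":0,"rx":0,"ry":0,"rz":0}
    - {"dx":0,"dy":0,"dz":0,"rx":0,"ry":0,"rz":0}
    - {"dx":0,"dy":0,"dz":0,"rx":0,"ry":0,"rz":0}

```text
clock: 8.57
tcp_pos: [0.5078, -0.275, 0.2615]
orientation: [0.374, 2.764, -0.045]
contact_force: [0.2, -0.2, -0.3]
grip_width: -0.0003
gripper_force: 0.0
```

```bash
python3 -c "
from lid import *;look('s7')
d,P=cloud('top');cv2.imwrite('pics/t7.png',d['frame'])"
```

```text
[ 0.50786296 -0.27513011  0.26161248] [-0.1 -0.3  0.3]
-70 194 [440. 507. 530.]
-55 209 [416. 464. 493.]
-40 312 [330. 371. 446.]
-25 228 [305. 342. 403.]
-10 83 [262. 284. 309.]
65 88 [31. 39. 52.]
80 226 [58. 79. 96.]
95 315 [107. 131. 167.]
110 121 [150. 163. 171.]
```

View pics/s7.png

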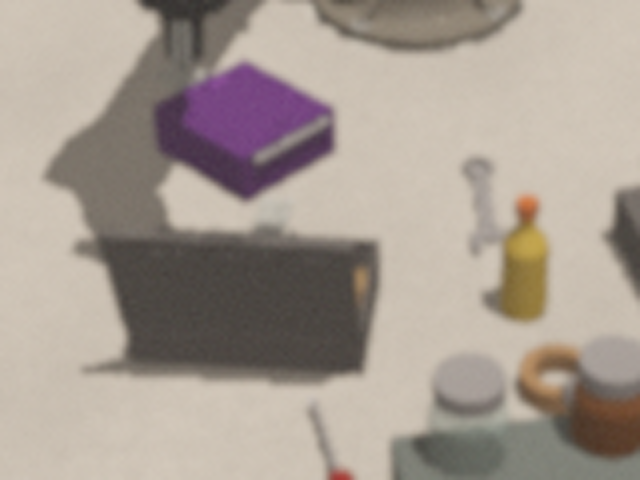

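View pics/t7.png

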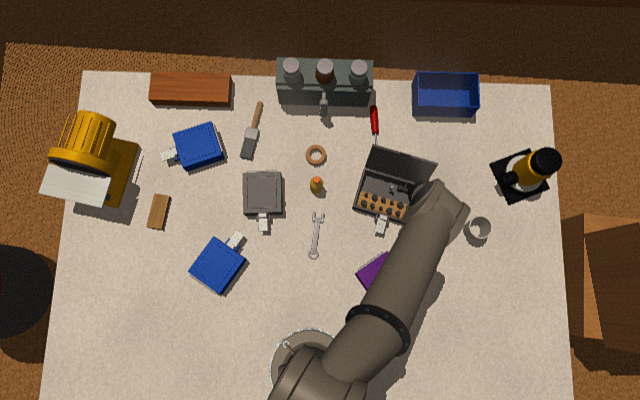

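The lid rests fully open at about 1.85 rad. The tab is still at (381,226), nothing else has shifted, and the arm is clear. Handing in.

```bash
python3 -c "
from bench import r
print(r.hand_in())"
```

```text
the job is handed in; nothing more can be done
None
```

I opened the wide case: the tab was pressed, the lid popped up, and I pushed it back to its stop, where the last pictures show it resting at about 1.85 rad with nothing else visibly moved. I handed the job in at about 8.7 s; no verdict was returned.

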